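# Back off the ratchet jaw of the bolt holding fixture

### The job

The inspected hub bolt is held in the bench fixture by the ratchet jaw. With a fingertip press down the release pad on the sliding jaw and, keeping it pressed, push the jaw back along its bar, away from the bolt, until it is right up against the stop collar; then let the pad spring up and move clear. Leave the bolt lying on its rests and the loose parts and tools around the fixture where they are.

Things in the scene. Friction and masses are not known exactly. Their poses are not given: they have to be found in the camera images.
- release_pad (a point): top centre of the jaw's thumb release: ribbed dark steel pad, 40 mm along the bar, 34 mm across, facing up, 64 mm above the table when up. A spring plunger going straight down 9 mm (about 2 N to start, 5 N fully down) that springs up when let go. The point moves with it. y axis: BACK along the bar (from the bolt to the stop collar, the way the jaw is to go); z up
- rear_post (a point): on the sliding jaw: centre of the front face of its rear post, 22 mm behind the pad centre; post 36 mm wide, top 80 mm above the table. The pad lies in a saddle, open at both sides, 44 mm long between this post and the jaw's front upright (top 88 mm), so a fingertip on the pad can push the jaw by this post. y axis: back along the bar
- release (a joint): how far the pad is pressed, m: 0 up, 0.009 fully down. From 0.005 on the pawl is clear of the teeth, and while the pad is kept down the jaw slides (friction a few N); with the pad up the ratchet stops the jaw from going back. Let go, the pad may rest up to 4 mm low, its pawl on a tooth
- jaw (a joint): how far back the sliding jaw stands along the bar, m (machined aluminium carriage on the toothed bar, 86 mm long along the bar, 88 mm tall); grows as it goes back, away from the bolt; starts at 0 to 0.012
- jaw_heel (a point): centre of the jaw's flat rear end face, which meets the stop collar; 31 mm above the table, 50 mm behind the pad centre. y axis: back along the bar
- collar_face (a point): centre, 31 mm above the table, of the face turned to the jaw of the stop collar: fixed aluminium block clamped on the bar behind the jaw, 38 mm wide, 16 mm thick, 58 mm tall with a screw on top (66 mm). y axis: back along the bar. The jaw is home when its heel touches this face; the way to go is 60 to 112 mm
- fixture: bolt holding fixture, fixed to the table: grey bed plate 96 x 460 x 10 mm, from y = -275 to +185 mm, with headstock (92 mm tall) at its -y end, two V rests, a steel bar 12 mm wide (top at 48 mm, ratchet teeth underneath). Origin on the table under the bar; y axis back along the bar
- hub_bolt: the held hub bolt: shiny steel hex-head bolt, shank 24 mm thick, 110 mm long, head 15 mm thick, 41 mm across corners, lying loose on the V rests along the bar, head to the headstock; a spring nose on the jaw (16 mm travel, 1 to 3 N) bears on its tip. Origin on its axis half-way along the shank, 72 mm above the table; y axis head to tip
- spare_bolt_mid (a point): spare hex-head bolt, shiny steel, standing on its head (head 36 mm across corners, shank 20 mm thick, 82 mm tall); point at its centre, half-way up
- dome_nut_mid (a point): bronze dome (acorn) nut standing on its flat face, 37 mm across corners, 36 mm tall; point at its centre, half-way up
- sleeve_mid (a point): white nylon sleeve standing on end, 34 mm outside, 42 mm tall; point at its centre, half-way up
- hex_key_mid (a point): black L-shaped hex key lying flat, about 98 x 42 mm, 8 mm thick; point at its centre, half-way up
- ring_gauge_mid (a point): dark steel ring gauge lying flat, 58 mm across, 18 mm thick; point at its centre, half-way up
- caliper_mid (a point): digital caliper lying flat, about 185 mm long, 12 mm thick; point at its centre, half-way up

How it is judged:
By the outcome, as a careful person would: the job done as asked, in the order asked, and still so for the second after the job is handed in, with the robot touching nothing.
It also fails if it takes over 38 s, if anything falls off the work surface, if the arm or the gripper's body presses on something with over 40 N, if the wrist force passes 120 N, or if a joint passes its speed limit or range.

### The arm

A 6-joint arm with a two-finger parallel gripper is mounted at the origin on the work surface. World frame = base frame: x ahead of the robot, y to its left, z up, the work surface at z = 0. Lengths are in m, angles in rad, forces in N, time in s.
With the tool pointing down it reaches from about 0.3 to 1 m from the base axis. Payload 5.1 kg.
Tool frame: the origin (TCP) lies at the very end of the fingers, on their centre line; the grasp point (between the pads) lies 19 mm behind it (env.grasp_offset is the z of the grasp point in the tool frame, in m); z points along the fingers, y is the direction in which the jaws open and shut (so a half turn about z gives the same grasp; the last joint's range is limited). The gripper opens to 95 mm and grips with 3 to 60 N. Pads are 20 mm wide; open, the fingers measure 119 mm over their backs; the gripper's body (75 mm by 180 mm) begins 59 mm behind the grasp point.
Start: joints at [-1.417, 0.124, 1.65, -0, 1.367, -0.083], TCP at [0.152, -0.632, 0.215] pointing down, gripper open.
Joint ranges: [-2.61, 2.61], [-1.02, 2.33], [0.03, 2.71], [-1.35, 4.49], [0.32, 2.68], [-2.91, 2.91]. Speed limits (rad/s): [2.57, 2.57, 3.14, 3.14, 3.14, 3.14].

### API

Orientations are given as a rotation vector (axis times angle).
In Python, from plant import env gives the robot as it stands.
- The arm moves only by the tool jog_arm, never from a script. Its argument "targets" is text: rows parted by semicolons, each of 4 numbers parted by spaces: the shift along the world's x, y, z in cm, then the turn about the world's z in rad. In form: dx dy dz yaw; .... A call has 1 to 20 rows; each row is the pose to reach, as a shift and turn from the pose measured when the call began; what a row does not reach only later rows make up. A row lasts 1/10 s, in which the tool goes at most 50 mm and 8.59 degrees, less where a joint would pass 70% of its speed; a pose out of reach is approached as far as the arm can. A call with a gripper value outside its range is refused whole. "gripper" is the closure, from 0 (fully open) to 1 (shut), set as the call begins (left out, the last holds). The fingers move at their own pace and stop on an object; the grip force is fixed at half the most. Time passes only in rows, so rows that repeat a pose let the fingers close. It gives the time, the measured TCP pose, the force and the opening at its end, in the units of the state.
- env.get_state(): the state, without advancing time (a new reading comes with each control period).
- env.grab_frame(name): name is "side" or "top" or "wrist"; returns (picture, depth): 420x560x3 uint8, red, green, blue; 420x560 float32, m along the optical axis (not along the pixel's ray), 0 where there is no reading.
- env.get_calibration(name): a dict with "vfov" (degrees; the focal length in pixels is half the picture's height over the tangent of half this angle, whatever the lens; pixels are square), "cx", "cy" (the principal point, pixels), "world_from_camera" (4x4, takes a point from camera to world coordinates). Camera axes: x right, y up, looking along -z (the intrinsics and any distortion apply to the point x, -y, -z); pixel columns grow to the right and rows downward; lengths in m; the calibration is good to about 2 mm. A picture is of the moment at which its call begins: read the wrist's pose just before it. get_calibration takes no time and is no camera call; for the wrist camera it gives the pose at the moment of the call.
- env.finish_job(): hands the job in, once; it reports no verdict.
The state is a dict: "t": time; "qpos": joint angles; "joint_velocities": joint speeds; "joint_efforts": joint torques, N m; "ee_pos": TCP position; "ee_rot": TCP orientation; "force": force on the tool from outside, world axes, zero at the start; "wrist_torque": the same for the moment, N m; "gripper_width": finger opening in m.
Only numpy, scipy, OpenCV 4.12 (cv2) and the standard library are available. Lean on these libraries where they do the work, as an engineer would, in place of code of your own. Each camera call takes 0.05 s, during which the arm holds its last target. There are 200 camera calls.

## Working session

There is one attempt and no reset: what is moved stays moved. The work goes in short steps, Python scripts to look and compute and a tool call to move; the robot and the scene stay as the last step left them, time stands still between calls to the robot, and variables do not carry over. Pictures are saved under pics/ and viewed, and the job is handed in when it is done.

Besides the shell and the picture viewer there is one more tool, called after ">>>" as a command line: name --argument value ..., lists and objects as JSON in quotes. jog_arm: Moves the arm, as the interface text tells. Its arguments: {"type":"object","properties":{"targets":{"type":"string"},"gripper":{"type":"number"}},"required":["targets"]}

```bash
mkdir -p pics; cat > h.py <<'E'
import numpy as np, cv2
from plant import env
def grab(n,f):
    c=env.get_calibration(n); im,d=env.grab_frame(n)
    cv2.imwrite('pics/'+f+'.png',im[:,:,::-1]); np.savez('pics/'+f+'.npz',im=im,d=d,T=c['world_from_camera'],k=[c['vfov'],c['cx'],c['cy']])
    return c
def load(f):
    z=np.load('pics/'+f+'.npz'); return z['im'],z['d'],z['T'],z['k']
def cloud(f):
    im,d,T,k=load(f); fl=210/np.tan(np.radians(k[0])/2)
    v,u=np.mgrid[:420,:560]
    P=np.stack([(u-k[1])/fl*d,-(v-k[2])/fl*d,-d],-1)@T[:3,:3].T+T[:3,3]
    P[d==0]=np.nan
    return P
def plane(f,u,v,z):
    im,d,T,k=load(f); fl=210/np.tan(np.radians(k[0])/2)
    r=T[:3,:3]@np.array([(u-k[1])/fl,-(v-k[2])/fl,-1]); return T[:3,3]+r*(z-T[2,3])/r[2]
E
python3 - <<'E'
from h import *
for n in ('side','top','wrist'):
    c=grab(n,n+'0'); print(n,{k:(np.round(v,3).tolist()) if not isinstance(v,str) else v for k,v in c.items()})
s=env.get_state();print({k:np.round(v,3).tolist() for k,v in s.items()})
E
```

```text
side {'vfov': 56.368, 'cx': 276.638, 'cy': 211.336, 'world_from_camera': [[0.889, 0.286, -0.359, 0.347], [-0.458, 0.523, -0.719, -0.479], [-0.018, 0.803, 0.595, 0.465], [0.0, 0.0, 0.0, 1.0]]}
top {'vfov': 51.687, 'cx': 286.958, 'cy': 213.303, 'world_from_camera': [[0.012, 0.98, -0.198, 0.396], [-1.0, 0.015, 0.016, 0.004], [0.019, 0.198, 0.98, 1.018], [0.0, 0.0, 0.0, 1.0]]}
wrist {'vfov': 69.737, 'cx': 287.135, 'cy': 212.811, 'world_from_camera': [[0.234, 0.94, 0.248, 0.223], [-0.972, 0.227, 0.057, -0.615], [-0.003, -0.254, 0.967, 0.382], [0.0, 0.0, 0.0, 1.0]]}
{'t': 0.15, 'qpos': [-1.417, 0.124, 1.651, 0.0, 1.367, -0.083], 'joint_velocities': [0.0, -0.003, -0.001, 0.001, -0.001, -0.0], 'joint_efforts': [0.0, -41.819, -36.047, 0.077, 0.047, -0.0], 'ee_pos': [0.152, -0.631, 0.214], 'ee_rot': [-3.118, -0.371, 0.0], 'force': [0.54, 0.209, 0.633], 'wrist_torque': [-0.004, -0.047, -0.045], 'gripper_width': 0.096}
```

View pics/side0.png

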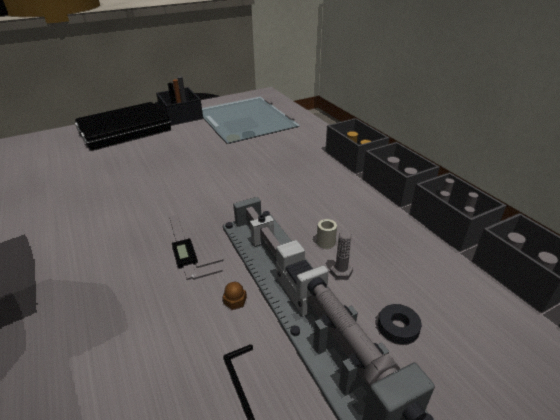

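View pics/top0.png

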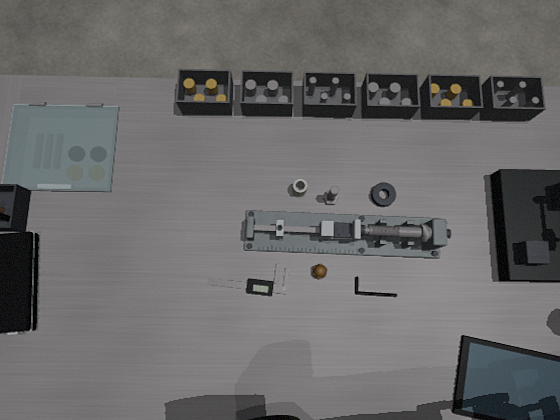

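The top view shows the fixture at u 243–450, v 210–258, with the headstock at right. The jaw is at u≈320–362 and the collar at u≈280. The spare bolt (332,195) and sleeve (300,187) are on the far side; the nut (319,271), caliper and hex key are on the near side.

```bash
python3 - <<'E'
from h import *
im,d,T,k=load('top0')
a=cv2.resize(im[195:270,235:455],None,fx=3.6,fy=3.6,interpolation=cv2.INTER_CUBIC)
cv2.imwrite('pics/topc.png',cv2.convertScaleAbs(a[:,:,::-1],alpha=1.5))
im2,*_=load('side0')
a=cv2.resize(im2[180:350,210:380],None,fx=3.5,fy=3.5,interpolation=cv2.INTER_CUBIC)
cv2.imwrite('pics/sidec.png',cv2.convertScaleAbs(a[:,:,::-1],alpha=1.5))
P=cloud('top0')
for v in (226,229,232):
    print(v)
    for u in range(244,452,3): print(u,np.round(P[v,u]*1000).tolist(),end=' ')
E
```

```text
226
244 [570.0, 88.0, 2.0] 247 [560.0, 77.0, 57.0] 250 [560.0, 70.0, 57.0] 253 [563.0, 64.0, 45.0] 256 [562.0, 57.0, 51.0] 259 [562.0, 51.0, 48.0] 262 [562.0, 44.0, 49.0] 265 [562.0, 37.0, 49.0] 268 [562.0, 30.0, 50.0] 271 [562.0, 23.0, 51.0] 274 [563.0, 17.0, 47.0] 277 [560.0, 10.0, 66.0] 280 [559.0, 3.0, 69.0] 283 [563.0, -4.0, 45.0] 286 [563.0, -11.0, 49.0] 289 [563.0, -17.0, 48.0] 292 [570.0, -25.0, 12.0] 295 [570.0, -32.0, 8.0] 298 [570.0, -39.0, 11.0] 301 [570.0, -46.0, 12.0] 304 [570.0, -54.0, 12.0] 307 [571.0, -61.0, 8.0] 310 [571.0, -68.0, 9.0] 313 [571.0, -75.0, 10.0] 316 [571.0, -82.0, 10.0] 319 [565.0, -86.0, 45.0] 322 [559.0, -90.0, 77.0] 325 [559.0, -96.0, 79.0] 328 [559.0, -102.0, 80.0] 331 [559.0, -109.0, 80.0] 334 [562.0, -118.0, 62.0] 337 [562.0, -124.0, 64.0] 340 [562.0, -131.0, 65.0] 343 [562.0, -138.0, 63.0] 346 [562.0, -145.0, 64.0] 349 [562.0, -151.0, 65.0] 352 [562.0, -157.0, 68.0] 355 [559.0, -161.0, 88.0] 358 [559.0, -167.0, 88.0] 361 [560.0, -175.0, 80.0] 364 [560.0, -182.0, 82.0] 367 [573.0, -203.0, 10.0] 370 [561.0, -195.0, 79.0] 373 [561.0, -202.0, 79.0]
[... 3530 characters left out ...]
373 [547.0, -201.0, 84.0] 376 [547.0, -207.0, 84.0] 379 [547.0, -215.0, 79.0] 382 [547.0, -220.0, 84.0] 385 [547.0, -227.0, 84.0] 388 [547.0, -234.0, 84.0] 391 [547.0, -240.0, 83.0] 394 [548.0, -247.0, 82.0] 397 [548.0, -254.0, 83.0] 400 [547.0, -260.0, 84.0] 403 [547.0, -266.0, 84.0] 406 [548.0, -274.0, 82.0] 409 [548.0, -280.0, 82.0] 412 [548.0, -286.0, 85.0] 415 [548.0, -293.0, 84.0] 418 [548.0, -299.0, 85.0] 421 [548.0, -307.0, 82.0] 424 [547.0, -310.0, 92.0] 427 [547.0, -318.0, 89.0] 430 [548.0, -324.0, 88.0] 433 [547.0, -329.0, 93.0] 436 [547.0, -336.0, 92.0] 439 [548.0, -344.0, 89.0] 442 [547.0, -349.0, 94.0] 445 [548.0, -357.0, 91.0] 448 [549.0, -366.0, 84.0] 451 [563.0, -406.0, 1.0]
```

View pics/topc.png

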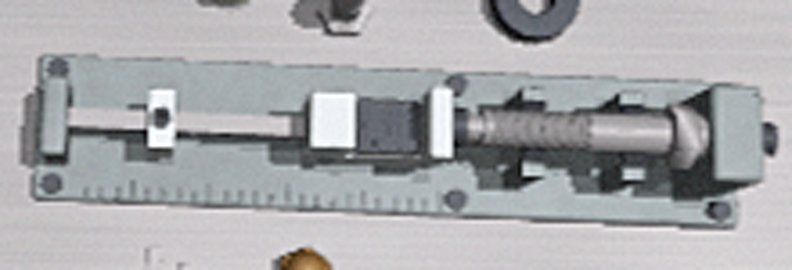

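View pics/sidec.png

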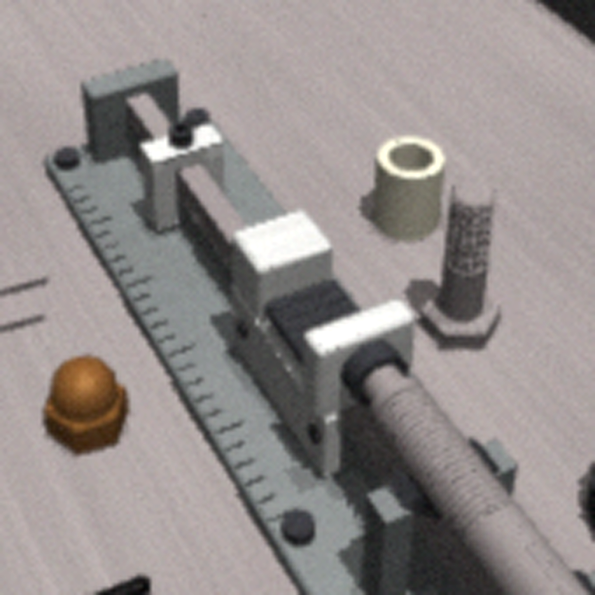

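```bash
python3 - <<'E'
from h import *
P=cloud('top0')*1000; X,Y,Z=P[...,0],P[...,1],P[...,2]
R=np.zeros(Z.shape,bool);R[205:262,240:455]=1
def st(n,m):
    m=m&R; xs,ys=X[m],Y[m]; print(n,m.sum(),'x',np.percentile(xs,[2,50,98]).round(1),'y',np.percentile(ys,[2,50,98]).round(1),'z',np.median(Z[m]).round(1),'mean',xs.mean().round(1))
st('post',(Z>74)&(Y>-120)&(Y<-80))
st('front',(Z>84)&(Y>-176)&(Y<-155))
st('pad',(Z>58)&(Z<69)&(Y>-152)&(Y<-118)&(X>520))
st('collar',(Z>52)&(Y>-10)&(Y<25))
st('endpost',(Z>52)&(Y>65)&(Y<90))
st('head',(Z>86)&(Y>-362)&(Y<-325))
st('plate',(Z>4)&(Z<16))
m=R&(Z>4)&(Z<16); r=cv2.minAreaRect(np.stack([X[m],Y[m]],1).astype(np.float32)); print(r)
b=R&(Z>44)&(Z<54)&(((Y>-80)&(Y<-10))|((Y>22)&(Y<60)))&(X>535)&(X<575); p=np.polyfit(Y[b],X[b],1);print('bar',p,np.polyval(p,-135))
s=env.get_state();print(s['ee_pos'],s['ee_rot'])
E
```

```text
post 201 x [537.2 554.4 572.2] y [-111.8 -100.   -87. ] z 79.9 mean 554.3
front 121 x [532.4 551.9 573.7] y [-174.  -164.2 -158.1] z 87.6 mean 552.5
pad 228 x [537.4 553.1 569.4] y [-151.4 -135.3 -119.6] z 64.2 mean 553.3
collar 118 x [538.9 555.2 574.9] y [-1.7  5.1 12.1] z 59.0 mean 556.5
endpost 145 x [535.6 558.2 583.7] y [65.5 72.4 79.5] z 55.9 mean 558.8
head 398 x [519.3 547.2 576.4] y [-357.8 -341.7 -327. ] z 91.7 mean 547.5
plate 4865 x [504.3 538.6 603.1] y [-346.8 -102.8   79.2] z 10.1 mean 549.5
((557.2152099609375, -157.69149780273438), (133.61131286621094, 509.54766845703125), 0.9407463669776917)
bar [2.61982478e-02 5.57292310e+02] 553.755547009527
[ 0.15237275 -0.6313734   0.21366118] [-3.11798520e+00 -3.70861864e-01  8.50163650e-05]
```

View pics/wrist0.png

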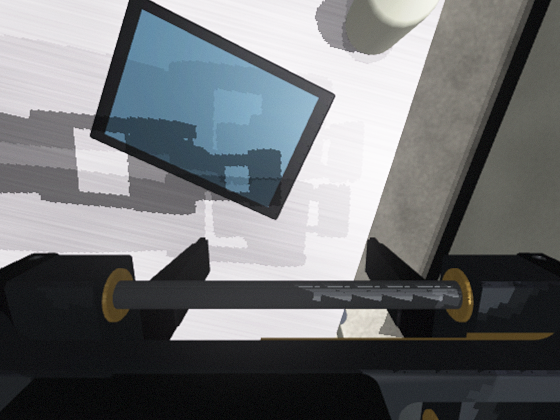

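The wrist view only shows the table and a tablet below. The measured pad is at x 553, y −135, z 64 mm, which fits the sizes given. The bar slope dx/dy is 0.0265, and the travel is about 82 mm. Next I check heights along the path.

```bash
python3 - <<'E'
from h import *
P=cloud('top0')
for y in np.arange(-.6,.2,.1):
  print(y.round(1),[round(float(np.nanmax(np.append(P[...,2][(abs(P[...,1]-y-.05)<.05)&(abs(P[...,0]-x-.05)<.05)],-1))),3) for x in (.1,.2,.3,.4,.5,.6)])
E
```

```text
-0.6 [0.016, 0.015, 0.013, 0.089, 0.089, 0.057]
-0.5 [0.016, 0.015, 0.014, 0.006, 0.007, 0.006]
-0.4 [0.014, 0.014, 0.006, 0.006, 0.097, 0.006]
-0.3 [0.006, 0.006, 0.006, 0.012, 0.087, 0.023]
-0.2 [0.006, 0.006, 0.006, 0.032, 0.093, 0.087]
-0.1 [0.219, 0.006, 0.007, 0.04, 0.084, 0.048]
-0.0 [0.205, 0.006, 0.005, 0.019, 0.07, 0.019]
0.1 [0.006, 0.005, 0.006, 0.01, 0.006, 0.006]
```

>>> jog_arm --targets "2 2.5 0 -0.013; 4 5 0 -0.026; 6 7.5 0 -0.04; 8 10 0 -0.053; 10 12.5 0 -0.066; 12 15 0 -0.08; 14 17.5 0 -0.09; 16 20 0 -0.1; 18 22.5 0 -0.12; 20 25 0 -0.13; 22 27.5 0 -0.145; 24 30 0 -0.16; 26 32.5 0 -0.17; 28 35 0 -0.18; 30 37.5 0 -0.2; 32 40 0 -0.21; 34 42.5 0 -0.23; 36 45 0 -0.24; 38 47.5 0 -0.25; 40.1 49.6 0 -0.263" --gripper 1

```text
t: 2.15
ee_pos: [0.5538, -0.1339, 0.2134]
ee_rot: [-3.14, 0.041, 0.001]
force: [0.4, -0.0, 0.1]
gripper_width: 0.0004
```

>>> jog_arm --targets "0 -0.1 -2 0; 0 -0.1 -4 0; 0 -0.1 -6 0; 0 -0.1 -8 0; 0 -0.1 -10 0; 0 -0.1 -11 0; 0 -0.1 -11 0; 0 -0.1 -11 0"

```text
t: 2.95
ee_pos: [0.5541, -0.135, 0.1039]
ee_rot: [-3.14, 0.041, -0.0]
force: [0.8, -0.2, -0.3]
gripper_width: 0.0007
```

```bash
python3 - <<'E'
from h import *
print(env.get_state()['force'],env.get_state()['ee_pos'])
grab('side','s1');grab('wrist','w1')
im,*_=load('s1'); im=im[150:350,190:400]
a=cv2.resize(im,None,fx=2.9,fy=2.9,interpolation=cv2.INTER_CUBIC)
cv2.imwrite('pics/s1c.png',cv2.convertScaleAbs(a[:,:,::-1],alpha=1.5))
E
```

```text
[ 0.80599635 -0.19173479 -0.2517008 ] [ 0.55413024 -0.13502474  0.10387063]
```

View pics/s1c.png

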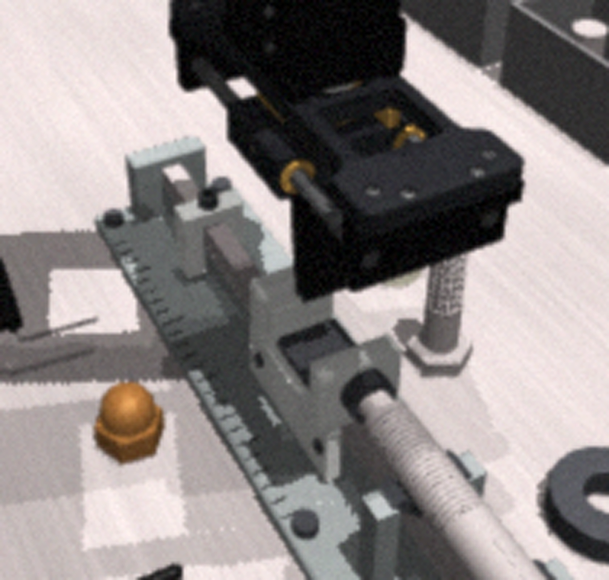

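View pics/w1.png

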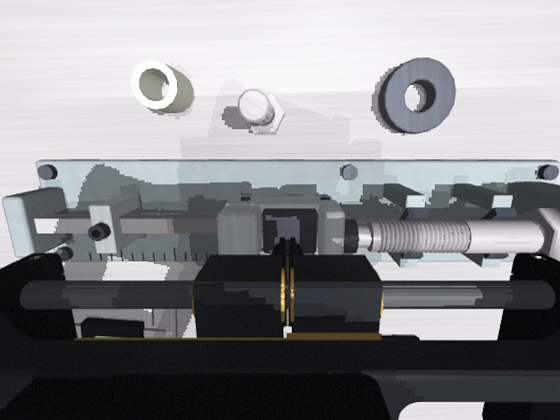

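```bash
python3 - <<'E'
from h import *
def proj(f,p):
    im,d,T,k=load(f); fl=210/np.tan(np.radians(k[0])/2); q=np.linalg.inv(T)@np.append(p,1); return np.round([k[1]+fl*q[0]/-q[2],k[2]-fl*q[1]/-q[2]],1)
for f in('s1','w1'):
  a=np.array((190,150))*(f=='s1');s=2.9 if f=='s1' else 1
  for p in ((.554,-.135,.104),(.5532,-.135,.064),(.554,-.09,.182)): print(f,proj(f,p),(proj(f,p)-a)*s)
E
```

```text
s1 [300.9 248.7] [321.61 286.23]
s1 [299.9 269.7] [318.71 347.13]
s1 [285. 185.] [275.5 101.5]
w1 [286.7 258. ] [286.7 258. ]
w1 [287.  237.3] [287.  237.3]
w1 [159.4 348.3] [159.4 348.3]
```

The side view shows the fingertip at (320,290), directly over the pad at (317,350). In the wrist view the pad is at u 262–317, centred on the finger at u 287. Going down.

>>> jog_arm --targets "0 0 -1 0; 0 0 -2 0; 0 0 -3 0; 0 0 -3.7 0; 0 0 -3.9 0; 0 0 -4.1 0; 0 0 -4.3 0; 0 0 -4.5 0; 0 0 -4.6 0; 0 0 -4.6 0"

```text
t: 4.05
ee_pos: [0.5549, -0.1353, 0.0591]
ee_rot: [-3.14, 0.041, -0.004]
force: [-3.2, 0.6, 3.3]
gripper_width: 0.0009
```

>>> jog_arm --targets "-0.1 0 -0.2 0; -0.1 0 -0.35 0; -0.1 0 -0.4 0; -0.1 0 -0.4 0"

```text
t: 4.45
ee_pos: [0.5548, -0.1353, 0.0556]
ee_rot: [-3.141, 0.041, -0.007]
force: [0.4, 1.5, 4.1]
gripper_width: 0.0006
```

>>> jog_arm --targets "0 0.4 -0.05 0; 0.02 0.8 -0.05 0; 0.03 1.1 -0.05 0; 0.04 1.4 -0.05 0; 0.05 1.8 -0.05 0; 0.06 2.2 -0.05 0; 0.07 2.6 -0.05 0; 0.08 3 -0.05 0; 0.08 3 -0.05 0"

```text
t: 5.35
ee_pos: [0.5556, -0.1048, 0.0553]
ee_rot: [-3.141, 0.04, -0.007]
force: [-0.9, 0.1, 4.7]
gripper_width: 0.0004
```

```bash
python3 - <<'E'
from h import *
grab('side','s2')
im,*_=load('s2'); im=im[150:350,190:400]
a=cv2.resize(im,None,fx=2.9,fy=2.9,interpolation=cv2.INTER_CUBIC)
cv2.imwrite('pics/s2c.png',cv2.convertScaleAbs(a[:,:,::-1],alpha=1.5))
E
```

```text
(no output)
```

View pics/s2c.png

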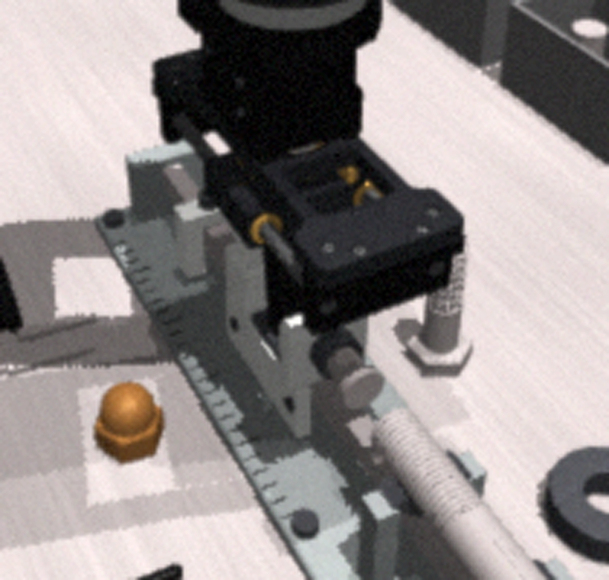

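The jaw is sliding back, with the nose off the bolt tip (370,380) and the bolt still on its rests. Continuing.

>>> jog_arm --targets "0.01 0.3 -0.03 0; 0.02 0.7 -0.03 0; 0.03 1.1 -0.03 0; 0.04 1.5 -0.03 0; 0.05 1.9 -0.03 0; 0.06 2.3 -0.03 0; 0.07 2.7 -0.03 0; 0.08 3.1 -0.03 0; 0.09 3.5 -0.03 0; 0.1 3.9 -0.03 0; 0.12 4.3 -0.03 0; 0.13 4.7 -0.03 0; 0.14 5.1 -0.03 0; 0.15 5.4 -0.03 0; 0.15 5.4 -0.03 0"

```text
t: 6.9
ee_pos: [0.5573, -0.0508, 0.0553]
ee_rot: [3.141, -0.04, 0.008]
force: [-0.3, -0.8, 4.9]
gripper_width: 0.0005
```

>>> jog_arm --targets "0 0.2 -0.03 0; 0.01 0.4 -0.03 0; 0.02 0.6 -0.03 0; 0.02 0.8 -0.03 0; 0.03 1 -0.03 0; 0.03 1 -0.03 0"

```text
t: 7.5
ee_pos: [0.5578, -0.0412, 0.0552]
ee_rot: [3.14, -0.038, 0.008]
force: [-0.3, -2.1, 4.7]
gripper_width: 0.0004
```

>>> jog_arm --targets "0 0.1 -0.03 0; 0.01 0.2 -0.03 0; 0.01 0.3 -0.03 0; 0.01 0.4 -0.03 0; 0.01 0.4 -0.03 0"

```text
t: 8.0
ee_pos: [0.5579, -0.0405, 0.0553]
ee_rot: [3.133, -0.036, 0.009]
force: [-1.1, -13.3, 4.9]
gripper_width: -0.0003
```

```bash
python3 - <<'E'
from h import *
s=env.get_state();print(s['ee_pos'],s['force'])
for n in('side','top'): grab(n,n+'3')
a=[]
for f,(r,c),s in(('side3',(slice(150,300),slice(210,360)),3),('top3',(slice(195,265),slice(235,375)),4)):
    im,*_=load(f); a.append(cv2.copyMakeBorder(b:=cv2.resize(im[r,c],None,fx=s,fy=s,interpolation=cv2.INTER_CUBIC),0,0,0,max(0,560-b.shape[1]),cv2.BORDER_CONSTANT))
a=np.hstack([cv2.resize(a[0][:,:450],(400,400)),cv2.resize(a[1][:,:560],(400,200)).repeat(2,0)])
cv2.imwrite('pics/c3.png',cv2.convertScaleAbs(a[:,:,::-1],alpha=1.6))
E
```

```text
[ 0.55791801 -0.0405267   0.05526416] [ -1.13400187 -13.29312934   4.88485604]
```

View pics/c3.png

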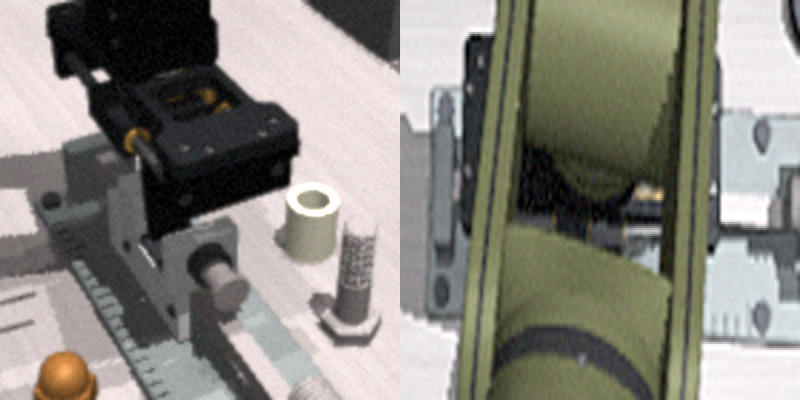

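The jaw has stopped hard: 13 N push, at y −40.5 mm against −43 mm expected, with the jaw up at the collar. I'll ease the push and lift straight up.

>>> jog_arm --targets "0 0.15 0 0; 0 0.12 0 0; 0 0.1 0.3 0; 0 0.1 0.7 0; 0 0.1 1.1 0; 0 0.05 1.6 0; 0 0 2.5 0; 0 -0.2 4 0; 0 -0.2 7 0; 0 -0.2 10 0; 0 -0.2 13 0; -3 -0.2 15 0; -7 -0.2 15 0; -11 -0.2 15 0; -15 0 15 0; -19 0 15 0; -20 0 15 0"

```text
t: 9.8
ee_pos: [0.3557, -0.0401, 0.206]
ee_rot: [3.133, -0.037, 0.012]
force: [0.7, -0.4, 1.1]
gripper_width: 0.0003
```

```bash
python3 - <<'E'
from h import *
s=env.get_state();print(s['t'],s['ee_pos'],s['force'])
for n in('side','top','wrist'): grab(n,n+'4')
im,*_=load('side4'); a=cv2.resize(im[150:300,210:360],(600,600),interpolation=cv2.INTER_CUBIC)
cv2.imwrite('pics/s4c.png',cv2.convertScaleAbs(a[:,:,::-1],alpha=1.5))
E
```

```text
9.8 [ 0.35572535 -0.04012193  0.20598147] [ 0.69496463 -0.40667973  1.06596727]
```

View pics/s4c.png

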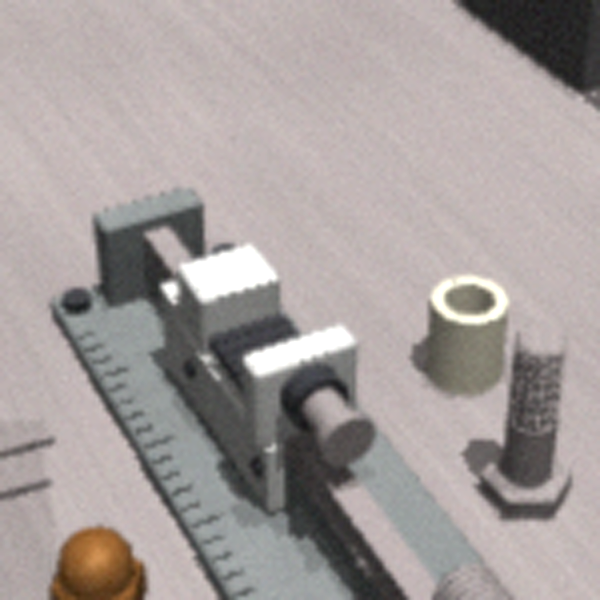

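View pics/top4.png

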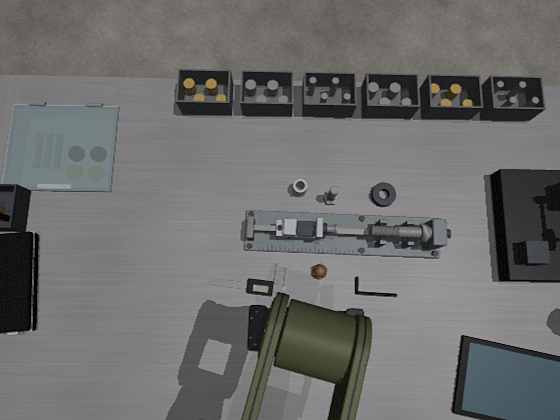

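View pics/wrist4.png

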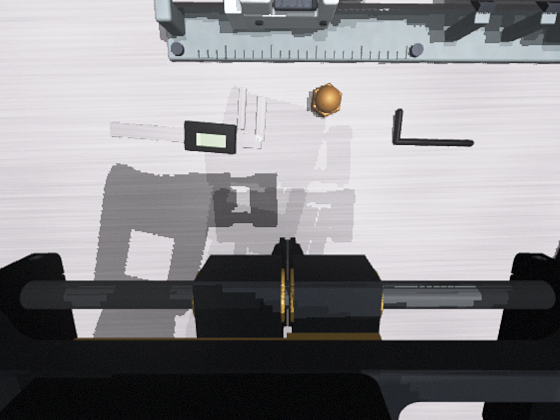

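The views show the jaw at the collar (top view u≈283–322), the bolt on its rests at u≈375–425, and the loose parts where they were. Next I check numerically for a gap.

```bash
python3 - <<'E'
from h import *
P=cloud('top4')*1000;X,Y,Z=[P[...,i] for i in range(3)]
P0=cloud('top0')*1000
R=np.zeros(Z.shape,bool);R[205:255,240:455]=1
def st(n,m,X=X,Y=Y,Z=Z):
    m=m&R; print(n,m.sum(),'y',np.percentile(Y[m],[2,98]).round(1),Y[m].mean().round(2),'z',np.median(Z[m]).round(1))
st('post',(Z>74)&(Y>-60)&(Y<10)); st('front',(Z>84)&(Y>-110)&(Y<-60)); st('pad',(Z>54)&(Z<70)&(Y>-66)&(Y<-38)&(abs(X-556)<12))
st('collar',(Z>52)&(Z<72)&(Y>-14)&(Y<25))
for Q,n in((P0,'before'),(P,'after')): st('bolt '+n,(Q[...,2]>76)&(Q[...,1]>-290)&(Q[...,1]<-190),Q[...,0],Q[...,1],Q[...,2])
for u in range(272,300): print(u,P[227,u].round(0)[1:].tolist(),P[222,u].round(0)[1:].tolist(),end=' ')
a=[cv2.resize(load(f)[0][205:255,240:340],(800,290),interpolation=cv2.INTER_CUBIC) for f in('top0','top4')]
cv2.imwrite('pics/cmp.png',cv2.convertScaleAbs(np.vstack(a)[:,:,::-1],alpha=1.3))
d=cv2.absdiff(load('top0')[0],load('top4')[0]).max(2); 
for n,(u,v) in dict(sleeve=(300,187),spare=(332,195),ring=(383,194),nut=(319,271),key=(375,290),bolt=(400,230)).items(): print(n,d[v-14:v+15,u-14:u+15].max(),d[v-14:v+15,u-14:u+15].mean().round(1))
E
```

```text
post 205 y [-30.   -3.5] -16.8 z 80.1
front 133 y [-95.3 -75.3] -82.41 z 87.5
pad 128 y [-64.2 -39.4] -51.56 z 64.4
collar 125 y [-10.7  12.1] 4.33 z 59.2
bolt before 429 y [-288.4 -191.9] -240.44 z 82.0
bolt after 409 y [-288.2 -198. ] -243.73 z 82.0
272 [21.0, 44.0] [22.0, 13.0] 273 [19.0, 49.0] [20.0, 10.0] 274 [17.0, 47.0] [17.0, 11.0] 275 [14.0, 45.0] [15.0, 8.0] 276 [12.0, 63.0] [12.0, 58.0] 277 [10.0, 65.0] [10.0, 59.0] 278 [7.0, 68.0] [8.0, 59.0] 279 [5.0, 67.0] [5.0, 58.0] 280 [3.0, 67.0] [3.0, 57.0] 281 [1.0, 67.0] [1.0, 60.0] 282 [-2.0, 60.0] [-1.0, 60.0] 283 [-4.0, 81.0] [-3.0, 78.0] 284 [-6.0, 81.0] [-6.0, 78.0] 285 [-8.0, 81.0] [-8.0, 80.0] 286 [-10.0, 82.0] [-10.0, 82.0] 287 [-12.0, 83.0] [-12.0, 80.0] 288 [-15.0, 78.0] [-14.0, 81.0] 289 [-17.0, 79.0] [-17.0, 82.0] 290 [-19.0, 77.0] [-19.0, 82.0] 291 [-21.0, 81.0] [-21.0, 79.0] 292 [-23.0, 84.0] [-23.0, 80.0] 293 [-25.0, 83.0] [-25.0, 82.0] 294 [-28.0, 83.0] [-28.0, 79.0] 295 [-30.0, 83.0] [-30.0, 80.0] 296 [-33.0, 61.0] [-33.0, 51.0] 297 [-35.0, 66.0] [-35.0, 60.0] 298 [-37.0, 62.0] [-37.0, 64.0] 299 [-39.0, 64.0] [-39.0, 63.0] sleeve 12 6.7
spare 12 6.8
ring 14 6.1
nut 14 6.3
key 13 7.0
bolt 16 6.0
```

View pics/cmp.png

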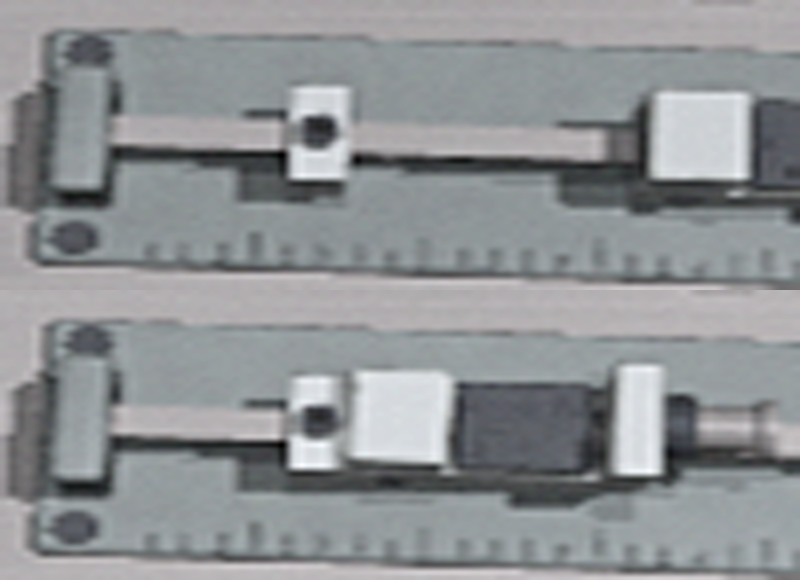

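```bash
python3 - <<'E'
from h import *
g=[cv2.cvtColor(load(f)[0],cv2.COLOR_RGB2GRAY) for f in('side3','side4')]
e=[cv2.magnitude(cv2.Sobel(x.astype(np.float32),5,1,0),cv2.Sobel(x.astype(np.float32),5,0,1)) for x in g]
for v,u,h,w in((235,270,45,40),(245,280,25,30),(240,250,30,30)):
    r=cv2.matchTemplate(e[1][v-6:v+h+6,u-6:u+w+6],e[0][v:v+h,u:u+w],cv2.TM_CCOEFF_NORMED);print(cv2.minMaxLoc(r)[1::2],r[6,6], r[4:9,4:9].round(2).tolist())
E
```

```text
(0.6195109486579895, (6, 6)) 0.61951095 [[0.18000000715255737, 0.30000001192092896, 0.3400000035762787, 0.25999999046325684, 0.18000000715255737], [0.2199999988079071, 0.4300000071525574, 0.5199999809265137, 0.4000000059604645, 0.25], [0.25999999046325684, 0.47999998927116394, 0.6200000047683716, 0.4699999988079071, 0.23999999463558197], [0.23000000417232513, 0.3799999952316284, 0.5, 0.38999998569488525, 0.1599999964237213], [0.15000000596046448, 0.23000000417232513, 0.30000001192092896, 0.25, 0.10999999940395355]]
(0.8178281188011169, (6, 6)) 0.8178281 [[0.3799999952316284, 0.5600000023841858, 0.6000000238418579, 0.4699999988079071, 0.3199999928474426], [0.4399999976158142, 0.699999988079071, 0.7799999713897705, 0.5600000023841858, 0.3100000023841858], [0.4000000059604645, 0.6800000071525574, 0.8199999928474426, 0.5899999737739563, 0.28999999165534973], [0.3499999940395355, 0.5299999713897705, 0.6299999952316284, 0.47999998927116394, 0.2199999988079071], [0.28999999165534973, 0.3799999952316284, 0.41999998688697815, 0.3199999928474426, 0.18000000715255737]]
(0.2686399519443512, (12, 2)) 0.14284813 [[0.07000000029802322, 0.10999999940395355, 0.11999999731779099, 0.10000000149011612, 0.03999999910593033], [0.10000000149011612, 0.07999999821186066, 0.14000000059604645, 0.11999999731779099, 0.03999999910593033], [0.15000000596046448, 0.09000000357627869, 0.14000000059604645, 0.11999999731779099, 0.03999999910593033], [0.14000000059604645, 0.09000000357627869, 0.05999999865889549, 0.07999999821186066, 0.029999999329447746], [0.07000000029802322, 0.10999999940395355, 0.07999999821186066, 0.03999999910593033, 0.019999999552965164]]
```

The jaw did not shift when the pad was released: two patches match at zero pixels, and a third patch had no usable match. Handing in.

```bash
python3 -c "
from plant import env
print(env.finish_job())"
```

```text
the job is handed in; nothing more can be done
None
```

With the gripper shut I pressed the release pad about 8 mm, kept it down, and pushed the jaw back about 82 mm by its rear post. It stopped hard against the stop collar, with the push rising from 2 to 13 N over the last 0.7 mm. I then eased the push, lifted straight up and moved clear, and handed the job in at about 10 s.

**Jaw:** The last top view shows the jaw's rear edge at the collar face, with no visible gap at about 2 mm per pixel. Two of the three image patches I compared before and after letting go showed no shift. The third had no usable match, because the gripper had been covering that spot.

**Pad:** It measured 64 mm above the table, so it is fully up.

**Bolt and loose parts:** The bolt, sleeve, spare bolt, ring gauge, nut and hex key differ from the first picture only by image noise. I checked the caliper by eye only, and it looks unmoved.

**One disagreement:** The fingertip's position at the stop put the post face 2–3 mm further back than the top camera did. That is about the calibration error plus one pixel.

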